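# Set and lock the length stop on a bench jig

## Task

Set the length stop for the board in the jig: slide the loose slotted stop bar up along its guides until its nose just touches the end of the board, without shifting the board along. Then lock it with the wing knob: turn the knob clockwise until it bites, give it a quarter turn more and no further, let go, and leave the other things on the bench where they are.

Things in the scene. Friction and masses are not known exactly. Their poses are not given: they have to be found in the camera images.
- jig: grey laminated base fixed to the bench, 180 x 620 x 15 mm thick. Origin at table height on the centre line of bar and board; y runs along the jig from the stop bar to the board. A fence, 34 mm high above the base, stands on its +x side along the board; two 8 mm high guide strips lie either side of the stop bar, about 1 mm play each side
- stop: aluminium bar lying loose on the jig base between the guide strips, 240 long (y) x 40 x about 10 mm thick, 0.3 kg, with a 12 mm slot along it through which the knob's stud passes. Origin on its underside, 110 mm behind the nose face; its +y end carries the nose block, 40 wide x 15 x 46 mm high over the underside. It slides along y by hand (about 2 N)
- stop_nose (a point): centre of the flat front face of the stop bar's nose block, 28 mm above the bar's underside; +y points to the board
- stop_post (a point): where to hold the stop bar: on the axis of the upright round steel finger post at its tail (16 mm diameter, from 10 to 52 mm above the bar's underside), 38 mm above the bar's underside
- knob: black wing knob standing on a fixed stud over the bar's slot. Origin on its axis at the foot of its hub, z up. Hub 22 mm in diameter and 12 mm high; above it two flat wings in line, from 12 to 41 mm above the origin, 54 mm long along its own x, 13 mm thick along its own y. A 31 mm round spring washer hangs some 4 to 5 mm below the origin and starts clear of the bar by an unknown 0.3 to 2 mm
- knob_grip (a point): on the knob's axis, 34.5 mm above its origin: TCP point for a grasp across the wings clear of the hub; x along the wings. Right-hand thread: clockwise from above tightens, lowers the knob 4 mm a turn. Running free it takes 0.04 N m; once the washer bites, the torque felt in turning climbs to about 0.2 N m in half a radian and the clamping force by 50 N in a quarter turn. It holds when let go
- board: the workpiece: planed hardwood, 80 wide (x) x 280 long (y) x 45 mm thick, about 0.75 kg, lying loose on the jig base along the fence. Origin at the centre of its underside, y along its length; it slides if pushed with more than about 4 N
- board_end (a point): centre line of the board's end face that looks to the stop bar, 28 mm above its underside; +y points into the board
- pencil: flat carpenter's pencil lying on the jig base, 160 mm long: leave alone
- offcut: pine offcut 45 x 70 x 19 mm on the jig base: leave alone
- square: combination square lying on the bench, blade 300 mm: leave alone
- glue: glue bottle, 170 mm tall, 60 mm diameter: leave alone
- tape: tape measure, 36 x 68 x 64 mm: leave alone
- hammer: hammer lying on the bench: leave alone
- driver: screwdriver lying on the bench: leave alone
- pencil_cup: white cup with pencils, 90 mm tall without them: leave alone

How it is judged (in metres and radians):
On the way, in this order (a step that is already met when the one before it is completed fails the run):
1. the nose of the stop bar is brought up to the end of the board (gap under 2 mm) while the knob is still loose (y of stop_nose in the frame of board_end above -0.002 m and contact force between knob and stop below 10 N), for 0.2 s.
2. the wing knob is tightened on to the stop bar past the bite (contact force between knob and stop above 34 N), for 0.2 s.
At the end, for the whole second after the job is handed in: the nose stands within 2 mm of the board's end, the board has moved less than 5 mm, the knob clamps the bar with 34 to 66 N (a quarter turn past the bite, within about a twelfth of a turn), and all is still (y of stop_nose in the frame of board_end above -0.002 m and contact force between knob and stop between 34 and 66 N and distance of board from where it was at the start of the episode below 0.005 m and linear speed of each of stop, board below 0.01 m/s); the robot touches nothing.
It fails at once if the knob is overtightened (clamping force over 95 N, about half a turn past the bite) (contact force between knob and stop above 95 N).
It fails at once if the stop bar is driven hard into the board (over 20 N) (contact force between stop and board above 20 N).
It fails at once if another thing on the bench is disturbed (moved over 20 mm) (distance of any of pencil, offcut, square, glue, tape, hammer, driver, pencil_cup from where it was at the start of the episode above 0.02 m).
It also fails if it takes over 72 s, if anything falls off the work surface, if the arm or the gripper's body presses on something with over 40 N, if the wrist force passes 120 N, or if a joint passes its speed limit or range.

## Robot

A 6-joint arm with a two-finger parallel gripper is mounted at the origin on the work surface. World frame = base frame: x ahead of the robot, y to its left, z up, the work surface at z = 0. Lengths are in mm, angles in rad, forces in N, time in s.
With the tool pointing down it reaches from about 325 to 850 mm from the base axis. Payload 15.5 kg.
Tool frame: the origin (TCP) lies between the finger pads, 19 mm behind the fingertips; this is the grasp point; z points along the fingers, y is the line along which they close (so a half turn about z gives the same grasp; the last joint's range is limited). The gripper opens to 91 mm and grips with 3 to 60 N. Pads are 32 mm wide; open, the fingers measure 118 mm over their backs; the gripper's body (76 mm by 178 mm) begins 60 mm behind the grasp point.
Start: joints at [1.079, 0.494, 1.345, -0, 1.302, -0.096], TCP at [241.539, 576.442, 232.715] pointing down, gripper open.
Joint ranges: [-2.91, 2.91], [-0.82, 2.16], [0.22, 2.67], [-1.22, 4.37], [0.12, 2.79], [-3.08, 3.08]. Speed limits (rad/s): [1.89, 1.89, 2.57, 3.01, 3.01, 3.01].

## Interface

Orientations are given as a unit quaternion [w, x, y, z].
In Python, from plant import get_state, imaging, close_job, cut_out, pinpoint gives the robot as it stands.
- The arm moves only by the tool carry_out, never from a script. Its argument "targets" is one flat list of numbers, 7 for each row, row after row: the shift along the tool's x, y, z in cm, then the turn, a rotation vector about the tool's x, y, z in degrees, then the opening, from 0 (shut) to 1 (fully open). A call has 1 to 10 rows; each row shifts and turns the commanded pose from where the row before left it, along the tool's axes as they then stand; what a row does not reach is not made up. A row lasts 1/10 s, in which the tool goes at most 50 mm and 8.59 degrees, less where a joint would pass 70% of its speed; a pose out of reach is approached as far as the arm can. A call with a gripper value outside its range is refused whole. The fingers move at their own pace and stop on an object; "squeeze" is the grip in N (left out, the last holds). Time passes only in rows, so rows that do not move let the fingers close. It gives the time, the measured TCP pose, the force, the opening and the grip force at its end, in the units of the state.
- get_state(): the state, without advancing time (a new reading comes with each control period).
- imaging.camera(name): name is "scene" or "top" or "wrist"; returns the picture (420x560x3 uint8, red, green, blue); there is no depth.
- imaging.get_calibration(name): a dict with "fx", "fy", "cx", "cy" (pixels), "T" (4x4, takes a point from camera to world coordinates); the wrist camera has in their place "hand_eye" (4x4, takes a point from camera to tool coordinates, whose origin is the TCP and whose axes are the flange's). Camera axes: x right, y up, looking along -z (the intrinsics and any distortion apply to the point x, -y, -z); pixel columns grow to the right and rows downward; lengths in mm; the calibration is good to about 2 mm. A picture is of the moment at which its call begins: read the wrist's pose just before it. get_calibration takes no time and is no camera call.
- close_job(): hands the job in; it is judged then, once.
Trained networks look in the newest picture that a camera, given by its name, has taken for a name from the list of things; names that differ only in an ending like _2 or _b are one class to them, and where a whole thing is asked for, a point or a joint stands for the part that bears it (a point fixed in the world has none). Each returns a list of dicts, best first, with "p" (0 to 1); they miss things now and then, are a little off and sometimes report something else, mostly with a low value. They report only what shows in the picture. A call takes as long as a camera call.
- cut_out(camera, target): "mask" (420x560 bool, what is visible of it) and "extent" ([left, top, width, height] in pixels, round what is visible of it).
- pinpoint(camera, target): "position" ([column, row] in pixels: a listed point, or the origin of a listed thing).
The state is a dict: "time_s": time; "joints": joint angles; "joint_velocities": joint speeds; "joint_torque": joint torques, N m; "position": TCP position; "orientation": TCP orientation; "contact_force": force on the tool from outside, world axes, zero at the start; "wrist_torque": the same for the moment, N m; "opening": finger opening in mm; "finger_force": force on a finger pad.
Only numpy, scipy, OpenCV 4.12 (cv2) and the standard library are available. Lean on these libraries where they do the work, as an engineer would, in place of code of your own. Each camera call takes 0.05 s, during which the arm holds its last target. There are 200 camera calls.

## Working session

There is one attempt and no reset: what is moved stays moved. The work goes in short steps, Python scripts to look and compute and a tool call to move; the robot and the scene stay as the last step left them, time stands still between calls to the robot, and variables do not carry over. Pictures are saved under pics/ and viewed, at most 10 in all, crops included, and the job is handed in when it is done.

Besides the shell and the picture viewer there is one more tool, called by a JSON object that holds its "op" and its "data", one argument or row to a line. carry_out: Moves the arm, as the interface text tells. Its arguments: {"type":"object","properties":{"targets":{"type":"array","items":{"type":"number"}},"squeeze":{"type":"number"}},"required":["targets"]}

```bash
ls; mkdir -p pics; cat > h.py <<'E'
import numpy as np, cv2
from plant import get_state, imaging, close_job, cut_out, pinpoint
from scipy.spatial.transform import Rotation as R
def pose():
    s=get_state(); q=s["orientation"]; T=np.eye(4); T[:3,:3]=R.from_quat([q[1],q[2],q[3],q[0]]).as_matrix(); T[:3,3]=s["position"]; return T
def snap(cam,fn=None):
    T=pose(); im=imaging.camera(cam)
    if fn: cv2.imwrite("pics/"+fn,im[:,:,::-1])
    c=imaging.get_calibration(cam)
    return im,c,(T@np.array(c["hand_eye"]) if "hand_eye" in c else np.array(c["T"]))
def ray(c,T,px,z):
    d=np.array([(px[0]-c["cx"])/c["fx"],-(px[1]-c["cy"])/c["fy"],-1]); d=T[:3,:3]@d
    o=T[:3,3]; return o+d*(z-o[2])/d[2]
def proj(c,T,P):
    p=np.linalg.inv(T)@np.append(P,1); return np.array([c["cx"]+c["fx"]*p[0]/-p[2], c["cy"]-c["fy"]*p[1]/-p[2]])
E
python3 - <<'E'
from h import *
s=get_state(); print({k:np.round(v,3).tolist() for k,v in s.items()})
for cam in ["top","wrist","scene"]:
    im,c,T=snap(cam,cam+"0.png"); print(cam,{k:v for k,v in c.items() if k not in("T","hand_eye")},np.round(T,3).tolist())
    for t,z in [("stop_nose",43),("stop_post",53),("knob",27),("knob_grip",61),("board_end",43),("board",15),("stop",15),("jig",0)]:
        for r in pinpoint(cam,t)[:2]: print(t,np.round(r["p"],2),np.round(r["position"],1),np.round(ray(c,T,r["position"],z),1))
E
```

```text
pics
{'time_s': 0.0, 'joints': [1.078, 0.494, 1.346, -0.0, 1.302, -0.096], 'joint_velocities': [-0.001, 0.001, 0.0, -0.001, -0.0, -0.001], 'joint_torque': [-0.003, -87.879, -38.185, 0.07, 0.053, -0.0], 'position': [241.379, 576.118, 232.154], 'orientation': [-0.0, 0.197, 0.98, -0.001], 'contact_force': [0.133, 0.547, 0.562], 'wrist_torque': [-0.019, -0.006, 0.004], 'finger_force': 0.0, 'opening': 91.06}
top {'fx': 403.00011243663346, 'fy': 403.00011243663346, 'cx': 279.9003106476098, 'cy': 205.45874140134075} [[-0.001, 0.982, -0.187, 202.507], [-1.0, 0.001, 0.01, -13.796], [0.01, 0.187, 0.982, 1437.27], [0.0, 0.0, 0.0, 1.0]]
stop_nose 0.79 [274.4 176.4] [574.2  -8.   43. ]
stop_nose 0.5 [134.3 242.8] [337.2 474.8  43. ]
stop_post 0.62 [334.4 192. ] [ 515.1 -219.6   53. ]
knob 0.56 [299.  184.9] [547.  -96.6  27. ]
knob_grip 0.62 [301.1 179.7] [ 557.6 -102.2   61. ]
board_end 0.57 [260.6 174.5] [581.2  41.3  43. ]
board_end 0.4 [298.9 184.3] [545.3 -95.3  43. ]
board 0.62 [225.7 167.5] [615. 170.  15.]
stop 0.86 [302.8 190.5] [ 529.1 -110.8   15. ]
stop 0.18 [336.5 191.8] [ 524.4 -232
[... 334 characters left out ...]
ne {'fx': 381.8380327880942, 'fy': 381.8380327880942, 'cx': 271.07529455904915, 'cy': 207.37164880853592} [[0.878, -0.4, 0.264, 784.672], [0.479, 0.738, -0.474, -578.534], [-0.005, 0.543, 0.84, 1022.659], [0.0, 0.0, 0.0, 1.0]]
stop_nose 0.75 [303.3 212.2] [570.6   6.1  43. ]
stop_post 0.68 [250.3 266.9] [ 522.7 -228.9   53. ]
knob 0.68 [282.8 236.9] [551.7 -90.8  27. ]
knob_grip 0.65 [282.1 233.7] [553.1 -99.2  61. ]
knob_grip 0.2 [303.3 211.8] [573.9  -3.4  61. ]
board_end 0.73 [312.9 206.4] [587.2  38.9  43. ]
board_end 0.58 [302.2 212.6] [568.3   3.3  43. ]
board 0.94 [338.2 182.7] [614.8 179.9  15. ]
stop 0.7 [279.3 244.9] [ 552.3 -113.6   15. ]
jig 0.91 [301.7 223.1] [574.4  -6.5   0. ]
```

View pics/top0.png

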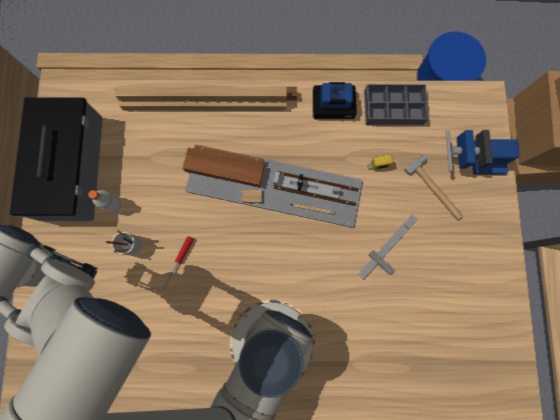

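View pics/scene0.png

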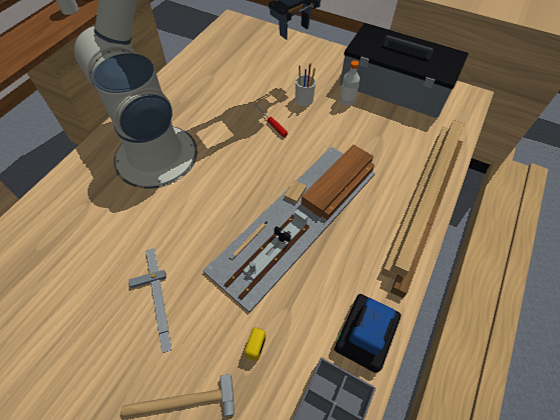

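The top view shows the jig at the centre: board (224,167), knob (301,182), post (336,190) and pencil (313,209). The scene view agrees. The jig's y axis is about 13.5° off world y, so I'm moving over the knob for a close look.

{"op": "carry_out", "data": {
  "targets": [0,0,-0.5,0,0,8.08,1,0,0,-0.5,0,0,8.08,1,0,0,-0.5,0,0,8.08,1,0,0,-0.5,0,0,8.08,1,0,0,-0.5,0,0,8.08,1,0,0,-0.5,0,0,8.08,1,0,0,-0.5,0,0,8.08,1,0,0,-0.5,0,0,8.08,1,0,0,-0.5,0,0,8.08,1,0,0,-0.5,0,0,8.08,1]
}}

```text
time_s: 2.35
position: [241.5, 576.4, 282.9]
orientation: [0.0, 0.787, 0.617, -0.0]
contact_force: [-0.1, -0.2, 1.1]
opening: 91.3
finger_force: 0.0
```

{"op": "carry_out", "data": {
  "targets": [-3.43,2.7,0,0,0,0,1,-3.43,2.7,0,0,0,0,1,-3.43,2.7,0,0,0,0,1,-3.43,2.7,0,0,0,0,1,-3.43,2.7,0,0,0,0,1,-3.43,2.7,0,0,0,0,1,-3.43,2.7,0,0,0,0,1,-3.43,2.7,0,0,0,0,1,-3.43,2.7,0,0,0,0,1,-3.43,2.7,0,0,0,0,1]
}}

```text
time_s: 3.35
position: [424.2, 178.1, 282.9]
orientation: [0.0, 0.785, 0.619, 0.0]
contact_force: [0.2, 0.3, -0.4]
opening: 91.3
finger_force: 0.0
```

{"op": "carry_out", "data": {
  "targets": [-3.43,2.7,1,0,0,0,1,-3.43,2.7,1,0,0,0,1,-3.43,2.7,1,0,0,0,1,-3.43,2.7,1,0,0,0,1,-3.43,2.7,1,0,0,0,1,-3.43,2.7,1,0,0,0,1,-3.43,2.7,1,0,0,0,1,0,0,0,0,0,0,1,0,0,0,0,0,0,1]
}}

```text
time_s: 4.25
position: [551.2, -98.6, 212.3]
orientation: [-0.0, 0.786, 0.618, -0.0]
contact_force: [-0.0, 0.6, 1.4]
opening: 91.0
finger_force: 0.0
```

```bash
cat > look.py <<'E'
from h import *
import sys
def look(fn):
    im,c,T=snap("wrist",fn); t=pose(); print(get_state()["time_s"],np.round(t,3).tolist(), np.round(get_state()["joints"],2))
    for n,z in [("stop_nose",43),("stop_post",53),("knob",27),("knob_grip",61.5),("board_end",43),("board",15),("stop",15),("jig",0)]:
        for r in pinpoint("wrist",n)[:2]:
            P=ray(c,T,r["position"],z); print(n,np.round(r["p"],2),np.round(r["position"],1),np.round(P,1),"tool",np.round((np.linalg.inv(t)@np.append(P,1))[:3],1))
    return im,c,T
if __name__=="__main__": look(sys.argv[1])
E
python3 look.py w1.png
```

```text
4.3 [[0.235, 0.972, -0.001, 551.006], [0.972, -0.235, 0.0, -97.699], [0.0, -0.001, -1.0, 212.617], [0.0, 0.0, 0.0, 1.0]] [-0.28  0.42  1.53  0.    1.18 -0.05]
stop_nose 0.82 [277.1 101.5] [573.   -4.5  43. ] tool [ 95.7  -0.3 169.6]
stop_nose 0.51 [280.  323.6] [ 521.1 -232.    43. ] tool [-137.6    2.5  169.6]
stop_post 0.55 [282.7 322. ] [ 525.8 -224.5   53. ] tool [-129.2    5.3  159.6]
stop_post 0.48 [275.3 102.9] [571.   -6.1  53. ] tool [ 93.7  -2.  159.6]
knob 0.84 [275.  201.4] [547.6 -99.5  27. ] tool [ -2.6  -2.8 185.6]
knob_grip 0.89 [279.7 205.9] [553.  -97.7  61.5] tool [  0.4   2.  151.1]
board_end 0.9 [274.1  51.5] [580.4  37.4  43. ] tool [138.2  -3.  169.6]
board 0.54 [278.9 197.8] [552.  -99.1  15. ] tool [ -1.2   1.4 197.6]
stop 0.93 [280.9 214.8] [ 549.6 -118.2   15. ] tool [-20.3   3.6 197.6]
jig 0.72 [278.9 108.4] [573.9  -8.3   0. ] tool [ 92.2   1.5 212.6]
```

View pics/w1.png

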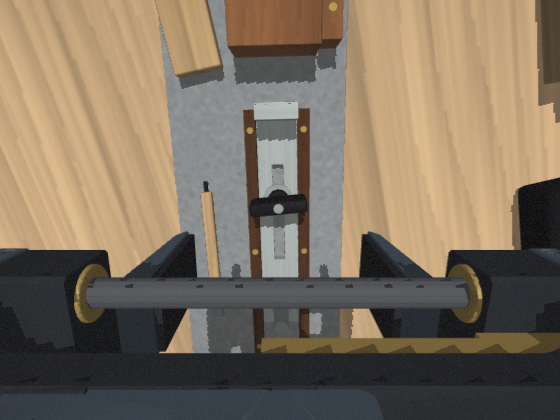

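The wrist view shows the bar aligned with the image: nose at (277,105), knob wings across the bar at (251–307, 205) and the board end at about (274,50). The gap is about 42 mm, and the post is hidden roughly 130 mm behind the knob. Next I go over the post, descend and grip it.

{"op": "carry_out", "data": {
  "targets": [-4.3,0.05,1,0,0,0,1,-4.3,0.05,1,0,0,0,1,-4.4,0,1,0,0,0,1,0,0,3,0,0,0,1,0,0,3,0,0,0,1,0,0,2,0,0,0,1,0,0,0,0,0,0,1,0,0,0,0,0,0,1]
}}

```text
time_s: 5.5
position: [522.1, -224.4, 103.2]
orientation: [-0.0, 0.785, 0.619, -0.0]
contact_force: [0.6, 0.1, 0.6]
opening: 91.0
finger_force: 0.0
```

```bash
python3 look.py w2.png; python3 -c "
from h import *
for cam in ['scene','top']:
    im,c,T=snap(cam,cam+'2.png')
    for r in pinpoint(cam,'stop_post')[:2]: print(cam,r, ray(c,T,r['position'],53))
    if cam=='scene':
        x,y=map(int,proj(c,T,[521,-224,53])); cv2.imwrite('pics/s2c.png',cv2.resize(im[y-70:y+50,x-80:x+80,::-1],None,fx=4,fy=4))"
```

```text
5.55 [[0.234, 0.972, 0.001, 522.476], [0.972, -0.234, -0.001, -224.632], [-0.0, 0.001, -1.0, 103.796], [0.0, 0.0, 0.0, 1.0]] [-0.51  0.57  1.63  0.    0.94 -0.28]
stop_post 0.97 [281.7 239.7] [ 524.7 -223.3   53. ] tool [ 1.8  1.8 50.8]
knob 0.83 [272.4  30.8] [549.2 -96.1  27. ] tool [131.3  -4.2  76.7]
knob_grip 0.72 [278.    8.2] [553.  -95.3  61.5] tool [132.9  -0.6  42.3]
knob_grip 0.47 [172.4 142.5] [ 477.5 -148.1   61.5] tool [ 63.9 -61.7  42.2]
stop 0.69 [276.7  67.5] [ 547.3 -115.4   15. ] tool [112.   -1.5  88.8]
scene {'position': [253.0, 266.6], 'p': 0.82} [ 528.80353785 -224.57707557   53.        ]
```

View pics/s2c.png

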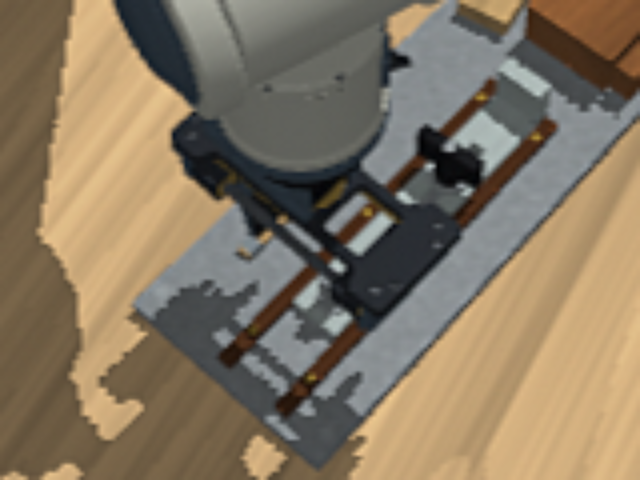

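The crop shows the gripper over the bar's tail at about (370,260), and the network puts the post within 2 mm of the TCP axis. Descending and gripping.

{"op": "carry_out", "data": {
  "squeeze": 8,
  "targets": [0.2,0.15,2,0,0,0,1,0,0,2,0,0,0,1,0,0,1,0,0,0,1,0,0,0,0,0,0,1,0,0,0,0,0,0,0.1,0,0,0,0,0,0,0.1,0,0,0,0,0,0,0.1,0,0,0,0,0,0,0.1,0,0,0,0,0,0,0.1,0,0,0,0,0,0,0.1]
}}

```text
time_s: 7.15
position: [523.8, -222.9, 52.8]
orientation: [0.0, 0.786, 0.619, 0.0]
contact_force: [0.4, 0.1, 0.5]
opening: 46.2
finger_force: 0.0
```

{"op": "carry_out", "data": {
  "targets": [0,0,0,0,0,0,0.1,0,0,0,0,0,0,0.1,0,0,0,0,0,0,0.1,0,0,0,0,0,0,0.1]
}}

```text
time_s: 7.55
position: [523.8, -222.9, 52.7]
orientation: [0.0, 0.786, 0.619, 0.0]
contact_force: [-0.3, 0.9, 0.6]
opening: 15.8
finger_force: 8.0
```

Gripped at 15.8 mm, which is the post. I'll slide 32 mm of the roughly 42 mm gap, then check.

{"op": "carry_out", "data": {
  "targets": [0.3,0,0,0,0,0,0.1,0.4,0,0,0,0,0,0.1,0.4,0,0,0,0,0,0.1,0.4,0,0,0,0,0,0.1,0.4,0,0,0,0,0,0.1,0.4,0,0,0,0,0,0.1,0.4,0,0,0,0,0,0.1,0.3,0,0,0,0,0,0.1,0.2,0,0,0,0,0,0.1,0,0,0,0,0,0,0.1]
}}

```text
time_s: 8.55
position: [531.3, -191.4, 52.7]
orientation: [-0.0, 0.785, 0.619, 0.0]
contact_force: [0.2, 2.6, -0.1]
opening: 15.6
finger_force: 8.0
```

```bash
python3 - <<'E'
from h import *
for cam in ["scene","top"]:
    im,c,T=snap(cam)
    for n in ["stop_nose","board_end"]:
        for r in pinpoint(cam,n)[:2]: print(cam,n,round(r["p"],2),np.round(r["position"],1),np.round(ray(c,T,r["position"],43),1))
    x,y=map(int,proj(c,T,[579,25,43])); cv2.imwrite(f"pics/{cam}3c.png",cv2.resize(im[y-30:y+30,x-40:x+40,::-1],None,fx=8,fy=8,interpolation=cv2.INTER_CUBIC))
print(get_state()["contact_force"])
E
```

```text
scene stop_nose 0.64 [308.1 207. ] [575.2  30.   43. ]
scene board_end 0.78 [311.2 204.8] [580.1  41.8  43. ]
scene board_end 0.75 [282.6 233.3] [549.4 -88.3  43. ]
[ 0.22646699  1.74444267 -0.28818085]
```

View pics/scene3c.png

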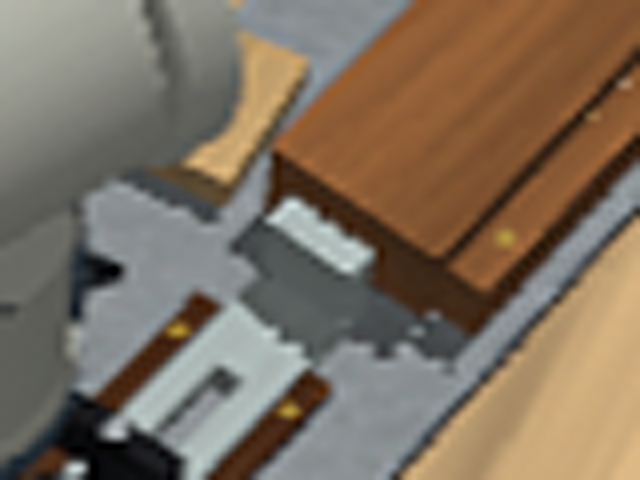

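The crop shows the nose (320,240) approaching the board end (380,270) with about 10 mm left. Sliding force reads about 2 N. Now slow steps with force checks.

{"op": "carry_out", "data": {
  "targets": [0.1,0,0,0,0,0,0.1,0.1,0,0,0,0,0,0.1,0.1,0,0,0,0,0,0.1,0.1,0,0,0,0,0,0.1,0.1,0,0,0,0,0,0.1,0.1,0,0,0,0,0,0.1]
}}

```text
time_s: 9.45
position: [532.7, -185.9, 52.7]
orientation: [0.0, 0.786, 0.619, -0.0]
contact_force: [-0.3, -1.2, -1.1]
opening: 15.4
finger_force: 8.0
```

{"op": "carry_out", "data": {
  "targets": [0.05,0,0,0,0,0,0.1,0.05,0,0,0,0,0,0.1]
}}

```text
time_s: 9.65
position: [532.9, -185.0, 52.7]
orientation: [-0.0, 0.785, 0.619, -0.0]
contact_force: [0.3, -1.2, -1.0]
opening: 15.5
finger_force: 8.0
```

{"op": "carry_out", "data": {
  "targets": [0.05,0,0,0,0,0,0.1,0.05,0,0,0,0,0,0.1]
}}

```text
time_s: 9.85
position: [533.2, -184.0, 52.7]
orientation: [-0.0, 0.786, 0.619, -0.0]
contact_force: [-1.2, -2.0, -0.9]
opening: 15.8
finger_force: 8.0
```

{"op": "carry_out", "data": {
  "targets": [0.05,0,0,0,0,0,0.1,0.05,0,0,0,0,0,0.1]
}}

```text
time_s: 10.05
position: [533.4, -183.0, 52.7]
orientation: [0.0, 0.786, 0.619, 0.0]
contact_force: [0.2, -1.9, -0.7]
opening: 15.6
finger_force: 8.0
```

{"op": "carry_out", "data": {
  "targets": [0.05,0,0,0,0,0,0.1]
}}

```text
time_s: 10.15
position: [533.5, -182.6, 52.7]
orientation: [0.0, 0.786, 0.619, 0.0]
contact_force: [-0.2, -1.7, -1.5]
opening: 15.4
finger_force: 8.0
```

```bash
python3 - <<'E'
from h import *
for i in range(2):
    im,c,T=snap("scene")
    for n in ["stop_nose","board_end"]:
        for r in pinpoint("scene",n)[:1]: print(n,round(r["p"],2),np.round(r["position"],1),np.round(ray(c,T,r["position"],43),1))
    print(get_state()["contact_force"])
x,y=map(int,proj(c,T,[579,25,43])); cv2.imwrite(f"pics/scene4c.png",cv2.resize(im[y-30:y+30,x-40:x+40,::-1],None,fx=8,fy=8,interpolation=cv2.INTER_CUBIC))
E
```

```text
stop_nose 0.85 [309.1 201.9] [569.8  48.4  43. ]
board_end 0.86 [313.2 205.8] [587.1  41.4  43. ]
[ 0.04386972 -0.69450172 -0.88104476]
stop_nose 0.69 [311.2 205.3] [580.9  40.1  43. ]
board_end 0.7 [311.7 205.9] [583.2  38.9  43. ]
[ 0.59246946  0.73135276 -0.71957735]
```

View pics/scene4c.png

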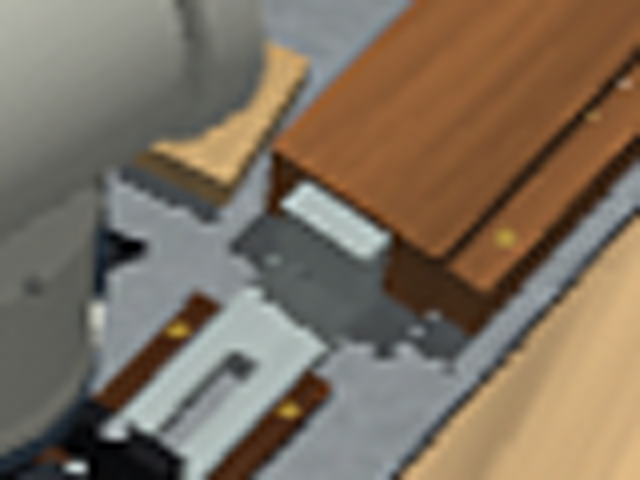

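The crop shows the nose top edge from (302,184) to (392,236) and the board edge just above it. About 4–6 mm remain, so I'll continue slowly.

{"op": "carry_out", "data": {
  "targets": [0.05,0,0,0,0,0,0.1,0.05,0,0,0,0,0,0.1]
}}

```text
time_s: 10.65
position: [533.8, -181.6, 52.7]
orientation: [0.0, 0.786, 0.619, -0.0]
contact_force: [-1.0, -1.5, -0.9]
opening: 15.6
finger_force: 8.0
```

{"op": "carry_out", "data": {
  "targets": [0.05,0,0,0,0,0,0.1,0.05,0,0,0,0,0,0.1]
}}

```text
time_s: 10.85
position: [534.0, -180.6, 52.7]
orientation: [-0.0, 0.786, 0.619, -0.0]
contact_force: [-0.0, -1.6, -0.9]
opening: 15.8
finger_force: 8.0
```

{"op": "carry_out", "data": {
  "targets": [0.05,0,0,0,0,0,0.1,0.05,0,0,0,0,0,0.1]
}}

```text
time_s: 11.05
position: [534.2, -179.6, 52.7]
orientation: [0.0, 0.786, 0.619, 0.0]
contact_force: [-0.8, -1.0, -1.3]
opening: 15.6
finger_force: 8.0
```

{"op": "carry_out", "data": {
  "targets": [0.05,0,0,0,0,0,0.1]
}}

```text
time_s: 11.15
position: [534.4, -179.2, 52.7]
orientation: [0.0, 0.786, 0.619, 0.0]
contact_force: [0.3, -0.7, -0.6]
opening: 15.9
finger_force: 8.0
```

{"op": "carry_out", "data": {
  "targets": [0.05,0,0,0,0,0,0.1]
}}

```text
time_s: 11.25
position: [534.5, -178.8, 52.8]
orientation: [0.0, 0.785, 0.619, -0.0]
contact_force: [-1.7, -6.7, -1.1]
opening: 15.7
finger_force: 8.0
```

{"op": "carry_out", "data": {
  "targets": [0.05,0,0,0,0,0,0.1]
}}

```text
time_s: 11.35
position: [534.8, -178.7, 52.8]
orientation: [0.0, 0.785, 0.619, -0.0]
contact_force: [-1.0, -6.6, -1.2]
opening: 15.8
finger_force: 8.0
```

Contact: the force stepped from about 1 N to 6.7 N. Hold briefly, release and rise.

{"op": "carry_out", "data": {
  "targets": [-0.02,0,0,0,0,0,0.1,0,0,0,0,0,0,0.3,0,0,0,0,0,0,1,0,0,0,0,0,0,1,0,0,0,0,0,0,1,0,0,0,0,0,0,1,0,0,-2,0,0,0,1,0,0,-4,0,0,0,1,0,0,-4,0,0,0,1,0,0,0,0,0,0,1]
}}

```text
time_s: 12.35
position: [536.8, -179.3, 157.5]
orientation: [0.003, 0.785, 0.619, 0.002]
contact_force: [0.1, -0.3, 0.3]
opening: 84.9
finger_force: 0.0
```

{"op": "carry_out", "data": {
  "targets": [2.8,-0.05,0,0,0,-8.5,1,2.8,0,0,0,0,0,1,2.8,0,0,0,0,0,1,0,0,0,0,0,0,1,0,0,0,0,0,0,1]
}}

```text
time_s: 12.85
position: [545.4, -94.9, 152.5]
orientation: [-0.0, 0.737, 0.676, -0.0]
contact_force: [0.0, -0.6, 0.0]
opening: 91.1
finger_force: 0.0
```

```bash
cat > wing.py <<'E'
from look import *
import sys
im,c,T=look(sys.argv[1]); t=pose()
for r in cut_out("wrist","knob")[:1]:
    ys,xs=np.nonzero(r["mask"]); P=np.array([ray(c,T,(x,y),70)[:2] for x,y in zip(xs,ys)]); 
    rect=cv2.minAreaRect(P.astype(np.float32)); u,s,v=np.linalg.svd(P-P.mean(0),full_matrices=False)
    d=v[0]; dt=t[:2,:2].T@d; print("mask",r["p"],r["extent"],"centre",P.mean(0).round(1),rect,"wing world deg",np.degrees(np.arctan2(d[1],d[0])),"in tool",np.degrees(np.arctan2(dt[1],dt[0])),s)
E
python3 wing.py w5.png
```

```text
12.9 [[0.087, 0.996, -0.0, 545.447], [0.996, -0.087, -0.0, -95.537], [-0.0, -0.0, -1.0, 152.533], [0.0, 0.0, 0.0, 1.0]] [-0.28  0.49  1.62 -0.    1.04 -0.19]
stop_nose 0.75 [311.2  35.1] [581.   39.7  43. ] tool [137.8  23.6 109.5]
stop_post 0.83 [274.9 318.8] [ 535.1 -181.4   53. ] tool [-86.4  -2.8  99.5]
knob 0.6 [284.4 219.7] [ 550.5 -100.7   27. ] tool [ -4.7   5.5 125.5]
knob_grip 0.78 [285.9 226.5] [551.3 -96.8  61.5] tool [-0.7  5.9 91. ]
jig 0.73 [300.9 111.7] [573.  -10.4   0. ] tool [ 87.3  20.1 152.5]
jig 0.24 [211.7   6. ] [505.5  79.    0. ] tool [170.4 -55.  152.5]
mask 0.58 [250.1, 198.9, 71.6, 39.8] centre [551.6 -91.3] ((552.2122802734375, -88.7609634399414), (30.766958236694336, 53.272254943847656), 85.04981994628906) wing world deg 170.0694587815057 in tool -85.13466192256277 [630.65686475 351.21816708]
```

View pics/w5.png

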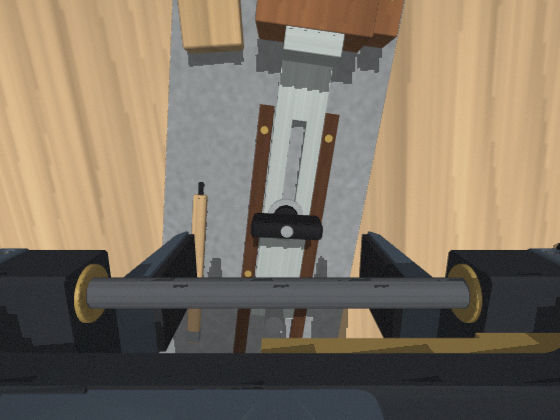

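The picture shows the nose against the board (315,35), wings spanning (255,226)–(321,230) and the hub at (286,230). I'll turn so the fingers close across the wings, with room left for clockwise turning.

{"op": "carry_out", "data": {
  "targets": [-0.08,0.65,0,0,0,-8.5,1,0,0,0,0,0,-8.5,1,0,0,0,0,0,-8.5,1,0,0,0,0,0,-8.5,1,0,0,0,0,0,-8.5,1,0,0,0,0,0,-8.5,1,0,0,0,0,0,-8.5,1,0,0,0,0,0,-8.5,1,0,0,0,0,0,-8.5,1,0,0,0,0,0,-8.5,1]
}}

```text
time_s: 14.35
position: [551.9, -96.7, 152.7]
orientation: [-0.0, 0.084, 0.996, 0.0]
contact_force: [0.5, -0.3, 0.2]
opening: 91.2
finger_force: 0.0
```

{"op": "carry_out", "data": {
  "targets": [0,0,1,0,0,-2,1,0,0,0,0,0,0,1,0,0,0,0,0,0,1]
}}

```text
time_s: 14.65
position: [551.8, -96.7, 142.8]
orientation: [-0.0, 0.071, 0.997, 0.0]
contact_force: [-0.0, 0.6, -0.4]
opening: 91.6
finger_force: 0.0
```

```bash
python3 wing.py w6.png
```

```text
14.7 [[-0.99, 0.141, 0.0, 551.991], [0.141, 0.99, -0.0, -96.668], [-0.0, -0.0, -1.0, 142.954], [0.0, 0.0, 0.0, 1.0]] [-0.28  0.51  1.61 -0.    1.02 -1.71]
stop_nose 0.56 [449.1 235.9] [583.   38.9  43. ] tool [-11.5 138.6 100. ]
stop_post 0.96 [166.9 218.4] [ 534.1 -179.6   53. ] tool [  6.  -84.7  90. ]
knob 0.78 [275.7 218. ] [552.5 -98.4  27. ] tool [ -0.8  -1.6 116. ]
knob_grip 0.95 [279.  227.9] [551.3 -95.5  61.5] tool [ 0.9  1.  81.5]
board_end 0.77 [448.8 234.3] [581.6  38.7  43. ] tool [-10.1 138.2 100. ]
board_end 0.44 [373.2 214.4] [556.3 -20.6  43. ] tool [  6.5  75.9 100. ]
board 0.73 [477.2 136.1] [509.7  77.   15. ] tool [ 66.4 165.9 127.9]
board 0.34 [375.2 215. ] [565.4 -11.5  15. ] tool [ -1.3  86.2 128. ]
stop 0.67 [310.8 222.4] [564.1 -68.6  15. ] tool [ -8.   29.5 128. ]
jig 0.81 [373.3 215.4] [570.1  -9.3   0. ] tool [ -5.5  89.1 143. ]
mask 0.66 [258.2, 190.1, 36.0, 79.1] centre [547.  -96.6] ((549.4459838867188, -96.77316284179688), (24.233505249023438, 56.90734100341797), 81.84506225585938) wing world deg -8.607719825068656 in tool -179.43590350777848 [619.76291855 218.1076671 ]
```

View pics/w6.png

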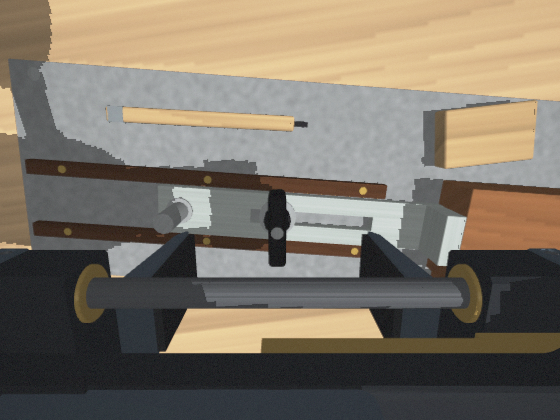

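The wings stand vertical in the picture (277,190–266), square to the fingers and centred to about 1 mm. Descending to grip.

{"op": "carry_out", "data": {
  "squeeze": 30,
  "targets": [0.05,0.1,3.5,0,0,0,1,0,0,3,0,0,0,1,0,0,1.3,0,0,0,1,0,0,0,0,0,0,1,0,0,0,0,0,0,0.05,0,0,0,0,0,0,0.05,0,0,0,0,0,0,0.05,0,0,0,0,0,0,0.05,0,0,0,0,0,0,0.05,0,0,0,0,0,0,0.05]
}}

```text
time_s: 16.15
position: [551.6, -95.6, 64.9]
orientation: [0.0, 0.07, 0.998, -0.0]
contact_force: [-0.5, 0.1, 0.7]
opening: 46.0
finger_force: 0.0
```

{"op": "carry_out", "data": {
  "targets": [0,0,0,0,0,0,0.05,0,0,0,0,0,0,0.05,0,0,0,0,0,0,0.05,0,0,0,0,0,0,0.05,0,0,0,0,0,0,0.05]
}}

```text
time_s: 16.65
position: [551.4, -96.8, 64.7]
orientation: [-0.0, 0.07, 0.998, -0.001]
contact_force: [-3.9, -13.0, -0.6]
opening: 12.6
finger_force: 30.0
```

```bash
cat > st.py <<'E'
from h import *
s=get_state(); q=s["orientation"]; t=pose()
print(s["time_s"],np.round(s["position"],1),"yaw",round(np.degrees(np.arctan2(t[1,1],t[0,1])),1),"j6",round(np.degrees(s["joints"][5]),1),"F",np.round(s["contact_force"],1),"M",np.round(s["wrist_torque"],3),round(s["opening"],1),s["finger_force"])
E
python3 st.py
```

```text
16.65 [551.4 -96.8  64.7] yaw 82.0 j6 -97.9 F [ -3.9 -13.   -0.6] M [-2.518  0.645 -0.012] 12.6 29.9687397480011
```

{"op": "carry_out", "data": {
  "targets": [0,-0.13,0,0,0,0,0.05,0,0,0,0,0,0,0.05]
}}

```text
time_s: 16.85
position: [551.3, -97.1, 64.7]
orientation: [-0.0, 0.07, 0.998, -0.0]
contact_force: [-1.4, -3.6, 1.3]
opening: 12.8
finger_force: 30.0
```

```bash
python3 st.py
```

```text
16.85 [551.3 -97.1  64.7] yaw 82.0 j6 -98.0 F [-1.4 -3.6  1.3] M [-0.547  0.134  0.042] 12.8 29.98121827840805
```

{"op": "carry_out", "data": {
  "targets": [0,0,0.009,0,0,8,0.05,0,0,0.009,0,0,8,0.05]
}}

```text
time_s: 17.05
position: [551.4, -97.0, 64.6]
orientation: [0.0, 0.211, 0.978, -0.0]
contact_force: [-0.1, -2.2, 1.8]
opening: 12.8
finger_force: 30.0
```

```bash
python3 st.py
```

```text
17.05 [551.4 -97.   64.6] yaw 65.7 j6 -81.7 F [-0.1 -2.2  1.8] M [-0.404  0.131  0.053] 12.8 29.97775286436081
```

{"op": "carry_out", "data": {
  "targets": [0,0,0.009,0,0,8,0.05]
}}

```text
time_s: 17.15
position: [551.4, -96.9, 64.5]
orientation: [0.0, 0.279, 0.96, -0.0]
contact_force: [-0.9, -1.2, 0.6]
opening: 13.3
finger_force: 30.0
```

```bash
python3 st.py
```

```text
17.15 [551.4 -96.9  64.5] yaw 57.6 j6 -73.7 F [-0.9 -1.2  0.6] M [-0.381  0.008  0.022] 13.3 29.978276789188385
```

{"op": "carry_out", "data": {
  "targets": [0,0,0.009,0,0,8,0.05]
}}

```text
time_s: 17.25
position: [551.4, -96.9, 64.4]
orientation: [0.0, 0.345, 0.939, -0.0]
contact_force: [0.0, -2.7, 0.9]
opening: 12.8
finger_force: 30.0
```

```bash
python3 st.py
```

```text
17.25 [551.4 -96.9  64.4] yaw 49.6 j6 -65.7 F [ 0.  -2.7  0.9] M [-0.299 -0.023  0.068] 12.8 29.978535175323486
```

{"op": "carry_out", "data": {
  "targets": [0,0,0.009,0,0,8,0.05]
}}

```text
time_s: 17.35
position: [551.5, -96.9, 64.3]
orientation: [0.0, 0.41, 0.912, -0.0]
contact_force: [0.4, -1.8, 0.4]
opening: 13.1
finger_force: 30.0
```

```bash
python3 st.py
```

```text
17.35 [551.5 -96.9  64.3] yaw 41.6 j6 -57.7 F [ 0.4 -1.8  0.4] M [-0.268 -0.043 -0.004] 13.1 29.978930354118347
```

{"op": "carry_out", "data": {
  "targets": [0,0,0.009,0,0,8,0.05]
}}

```text
time_s: 17.45
position: [551.5, -96.9, 64.2]
orientation: [0.0, 0.472, 0.881, 0.0]
contact_force: [-0.0, -2.4, 1.4]
opening: 12.6
finger_force: 30.0
```

```bash
python3 st.py
```

```text
17.45 [551.5 -96.9  64.2] yaw 33.6 j6 -49.7 F [-0.  -2.4  1.4] M [-0.241 -0.064  0.038] 12.6 29.979383647441864
```

{"op": "carry_out", "data": {
  "targets": [0,0,0.009,0,0,8,0.05]
}}

```text
time_s: 17.55
position: [551.6, -96.8, 64.2]
orientation: [0.0, 0.533, 0.846, 0.0]
contact_force: [0.5, -0.3, -0.5]
opening: 13.0
finger_force: 30.0
```

```bash
python3 st.py
```

```text
17.55 [551.6 -96.8  64.2] yaw 25.6 j6 -41.7 F [ 0.5 -0.3 -0.5] M [-0.278 -0.123  0.06 ] 13.0 29.979609847068787
```

{"op": "carry_out", "data": {
  "targets": [0,0,0.009,0,0,8,0.05]
}}

```text
time_s: 17.65
position: [551.7, -96.9, 64.1]
orientation: [0.0, 0.59, 0.807, 0.0]
contact_force: [0.9, -0.7, 0.4]
opening: 12.7
finger_force: 30.0
```

```bash
python3 st.py
```

```text
17.65 [551.7 -96.9  64.1] yaw 17.6 j6 -33.7 F [ 0.9 -0.7  0.4] M [-0.186 -0.19   0.005] 12.7 29.97985750436783
```

{"op": "carry_out", "data": {
  "targets": [0,0,0.009,0,0,8,0.05]
}}

```text
time_s: 17.75
position: [551.7, -96.8, 64.0]
orientation: [0.0, 0.645, 0.764, 0.0]
contact_force: [0.9, -0.9, -0.6]
opening: 12.4
finger_force: 30.0
```

```bash
python3 st.py
```

```text
17.75 [551.7 -96.8  64. ] yaw 9.6 j6 -25.7 F [ 0.9 -0.9 -0.6] M [-0.254 -0.249  0.016] 12.4 29.979980885982513
```

{"op": "carry_out", "data": {
  "targets": [0,0,0.009,0,0,8,0.05]
}}

```text
time_s: 17.85
position: [551.7, -96.8, 63.9]
orientation: [0.0, 0.697, 0.717, 0.0]
contact_force: [0.9, -0.9, 0.3]
opening: 13.0
finger_force: 30.0
```

```bash
python3 st.py
```

```text
17.85 [551.7 -96.8  63.9] yaw 1.6 j6 -17.7 F [ 0.9 -0.9  0.3] M [-0.217 -0.267  0.069] 13.0 29.980531632900238
```

{"op": "carry_out", "data": {
  "targets": [0,0,0.009,0,0,8,0.05]
}}

```text
time_s: 17.95
position: [551.8, -96.9, 63.8]
orientation: [0.0, 0.745, 0.667, 0.0]
contact_force: [1.3, -1.0, 1.5]
opening: 12.9
finger_force: 30.0
```

```bash
python3 st.py
```

```text
17.95 [551.8 -96.9  63.8] yaw -6.4 j6 -9.7 F [ 1.3 -1.   1.5] M [-0.263 -0.168  0.117] 12.9 29.98199701309204
```

{"op": "carry_out", "data": {
  "targets": [0,0,0.009,0,0,8,0.05]
}}

```text
time_s: 18.05
position: [551.8, -96.8, 63.8]
orientation: [0.0, 0.79, 0.613, 0.0]
contact_force: [0.8, -1.0, 3.2]
opening: 12.8
finger_force: 30.0
```

```bash
python3 st.py
```

```text
18.05 [551.8 -96.8  63.8] yaw -14.4 j6 -1.7 F [ 0.8 -1.   3.2] M [-0.266 -0.206  0.165] 12.8 29.98231530189514
```

The knob bites at about yaw +7° (torque 0.07 → 0.12 → 0.165). A quarter turn puts the target at yaw ≈ −83°.

{"op": "carry_out", "data": {
  "targets": [0,0,0.009,0,0,8,0.05]
}}

```text
time_s: 18.15
position: [551.9, -96.9, 63.8]
orientation: [0.0, 0.831, 0.557, 0.0]
contact_force: [0.2, -0.9, 4.5]
opening: 13.0
finger_force: 30.0
```

```bash
python3 st.py
```

```text
18.15 [551.9 -96.9  63.8] yaw -22.3 j6 6.3 F [ 0.2 -0.9  4.5] M [-0.285 -0.105  0.192] 13.0 29.98294025659561
```

{"op": "carry_out", "data": {
  "targets": [0,0,0.009,0,0,8,0.05]
}}

```text
time_s: 18.25
position: [551.9, -96.9, 63.7]
orientation: [0.0, 0.868, 0.497, 0.0]
contact_force: [0.9, -0.9, 4.7]
opening: 12.6
finger_force: 30.0
```

```bash
python3 st.py
```

```text
18.25 [551.9 -96.9  63.7] yaw -30.3 j6 14.3 F [ 0.9 -0.9  4.7] M [-0.323 -0.111  0.198] 12.6 29.983814656734467
```

{"op": "carry_out", "data": {
  "targets": [0,0,0.009,0,0,8,0.05,0,0,0.009,0,0,8,0.05]
}}

```text
time_s: 18.45
position: [552.0, -97.0, 63.7]
orientation: [0.001, 0.928, 0.372, 0.001]
contact_force: [0.1, -1.0, 7.2]
opening: 12.5
finger_force: 30.0
```

```bash
python3 st.py
```

```text
18.45 [552.  -97.   63.7] yaw -46.3 j6 30.3 F [ 0.1 -1.   7.2] M [-0.481  0.056  0.307] 12.5 29.98668283224106
```

{"op": "carry_out", "data": {
  "targets": [0,0,0,0,0,8,0.05,0,0,0,0,0,8,0.05]
}}

```text
time_s: 18.65
position: [552.0, -97.1, 63.7]
orientation: [0.0, 0.971, 0.239, 0.001]
contact_force: [1.3, -3.0, 4.0]
opening: 12.8
finger_force: 30.0
```

```bash
python3 st.py
```

```text
18.65 [552.  -97.1  63.7] yaw -62.3 j6 46.3 F [ 1.3 -3.   4. ] M [-0.662 -0.05   0.374] 12.8 29.988234043121338
```

{"op": "carry_out", "data": {
  "targets": [0,0,0,0,0,8,0.05,0,0,0,0,0,8,0.05,0,0,0,0,0,7,0.05,0,0,0,0,0,0,0.05,0,0,0,0,0,0,0.05]
}}

```text
time_s: 19.15
position: [552.1, -97.2, 63.6]
orientation: [0.0, 0.999, 0.045, 0.001]
contact_force: [1.7, -5.6, 4.9]
opening: 12.5
finger_force: 30.0
```

```bash
python3 st.py
```

```text
19.15 [552.1 -97.2  63.6] yaw -84.8 j6 68.7 F [ 1.7 -5.6  4.9] M [-1.102 -0.157 -0.231] 12.5 29.996906518936157
```

The torque slope (0.37 N·m at −62°) fits a bite at about +6°, so the knob is about 90° past it. Let go and rise.

{"op": "carry_out", "data": {
  "targets": [0,0,0,0,0,0,0.3,0,0,0,0,0,0,1,0,0,0,0,0,0,1,0,0,0,0,0,0,1,0,0,0,0,0,0,1,0,0,0,0,0,0,1,0,0,-2,0,0,0,1,0,0,-4,0,0,0,1,0,0,-4,0,0,0,1,0,0,0,0,0,0,1]
}}

```text
time_s: 20.15
position: [553.7, -97.5, 168.0]
orientation: [0.001, 0.999, 0.043, 0.004]
contact_force: [-0.1, -0.1, -0.7]
opening: 89.6
finger_force: 0.0
```

```bash
python3 st.py; python3 wing.py w7.png
```

```text
20.15 [553.7 -97.5 168. ] yaw -85.0 j6 69.0 F [-0.1 -0.1 -0.7] M [-0.042  0.134 -0.024] 89.6 0.0
20.2 [[0.996, 0.087, 0.005, 552.696], [0.087, -0.996, -0.001, -97.212], [0.004, 0.002, -1.0, 165.69], [0.0, 0.0, 0.0, 1.0]] [-0.28  0.48  1.59 -0.    1.07  1.2 ]
stop_nose 0.61 [119.1 169.4] [581.2  39.   43. ] tool [  39.7 -133.4  122.6]
stop_post 0.71 [371.2 249.3] [ 532.2 -180.8   53. ] tool [-28.1  81.3 112.7]
knob 0.7 [272.8 215.1] [548.7 -93.6  27. ] tool [ -4.2  -4.2 138.7]
knob_grip 0.59 [277.2 223.9] [550.3 -97.5  61.5] tool [-2.800e+00 -1.000e-01  1.042e+02]
knob_grip 0.23 [120.5 172.8] [581.4  29.3  61.5] tool [  39.1 -123.8  104.2]
board_end 0.66 [119.3 172. ] [579.   38.9  43. ] tool [  37.5 -133.5  122.6]
stop 0.81 [248.3 206.2] [552.4 -69.7  15. ] tool [  1.5 -27.7 150.7]
jig 0.93 [191.7 180.5] [570.  -11.5   0. ] tool [ 23.9 -84.1 165.7]
mask 0.95 [259.2, 189.5, 34.5, 68.0] centre [556.1 -96.6] ((554.1978149414062, -98.31808471679688), (56.68695068359375, 25.59740447998047), 16.881521224975586) wing world deg -174.68826482577794 in tool 179.6535177855964 [550.99271665 204.72239494]
```

View pics/w7.png

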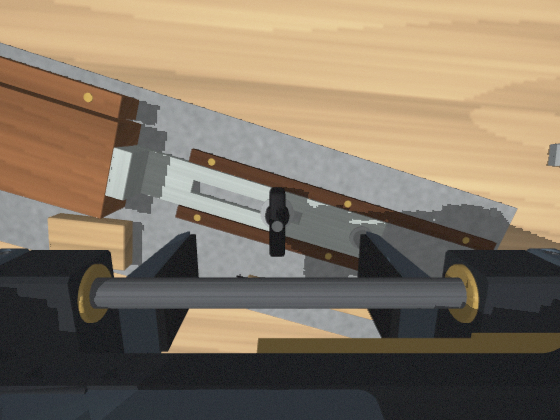

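The picture shows the nose against the board end (112,175). The wings stand where they were let go (277,190–255), and the gripper is clear. Handing in.

```bash
python3 -c "
from plant import close_job
print(close_job())"
```

```text
the job is handed in; nothing more can be done
None
```

The stop bar's nose is against the board end and the knob is about a quarter turn past the bite, judged by wrist torque; I've handed the job in at about 20 s, but no verdict came back.

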